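# Seat the upper burr carrier of a coffee grinder on its three-notch collar

### The job

Put the grinder's upper burr carrier back: pick it up by its bar grip, set it gently on the collar on top of the coffee grinder and turn it by feel until its three pins drop into the three V-notches. Then press it down firmly but not hard (about 10 N, never more than 20 N) so that all three pins bear and it cannot rock, and let go. Leave everything else where it stands.

Things in the scene. Friction and masses are not known exactly. Their poses are not given: they have to be found in the camera images.
- grinder: Squat grey coffee grinder, fixed: round housing 104 mm wide (116 mm at the foot), 115 mm tall, small black spout on its front (own -x side) with a white mark above it. Origin: centre of its underside, z up. Concentric on top: the bare aluminium grind-setting collar, a ring of 31 mm inner and 44 mm outer radius whose flat top is 140 mm above the origin. Carrier and collar bear a push of 20 N at most.
- collar_top (a point): Centre of the collar ring, level with its flat top (140 mm above the grinder's origin); axes as the grinder's, NOT turned with the collar. Three V-notches, 120 degrees apart, cross the ring radially: 9 mm deep, 12.6 mm wide at the top, flanks 35 degrees from vertical. The bore is open for 20 mm below this point.
- mark (a point): White mark on the housing, straight to own -x of its axis, 53 mm out, 108 mm up. The collar was left at an unknown grind setting: turned 0.2 to 1.4 rad (11 to 80 degrees) anticlockwise, seen from above, from having one notch exactly at the mark. No pose tells this angle: see it or feel for it. The collar is stiff and stays put.
- carrier: Upper burr carrier, loose, 240 to 375 g: dark hub 52 mm wide, 26 mm tall, upright on the worktop. Origin: centre of its underside, z up. With the pins on the collar's flat top its origin is 128 mm above the grinder's origin; with all three pins in the notches 122 mm, level and centred. Any pin fits any notch. Over the notches its weight draws it in, but one pin may wedge proud, tilting it: push that side down.
- pins (a point): Centre of the three steel pins, on the carrier's axis 16 mm above its origin, axes as the carrier's. The pins, 8 mm thick and round-ended, stick out level to 45 mm radius, at directions -x and 60 degrees either side of +x.
- grip (a point): Centre of the carrier's black bar grip, on its axis 42 mm above its origin, axes as the carrier's: 44 mm long along x, 14 mm thick along y, 32 mm tall (from 26 to 58 mm above the origin). Pinch it across its thickness.
- espresso_cup: Small white cup with stripes, 63x90x49 mm, bystander; origin on its underside.
- creamer: Creamer tub, 72 mm wide, 71 mm tall, bystander; origin at the centre of its underside.
- capsule: Black coffee capsule, 37 mm wide, 22 mm tall, bystander; origin at the centre of its underside.
- spice_jar: Clear spice jar with white cap, 44 mm wide, 101 mm tall, bystander; origin at the centre of its underside.
- spare_mug: Black mug, 91x121x84 mm, bystander; origin on its underside.
There are look-alikes about, which are no part of the job. What is shaped like the carrier but yellow is not meant.

How it is judged:
By the outcome, as a careful person would: the job done as asked, in the order asked, and still so for the second after the job is handed in, with the robot touching nothing.
It also fails if it takes over 72 s, if anything falls off the work surface, if the arm or the gripper's body presses on something with over 40 N, if the wrist force passes 120 N, or if a joint passes its speed limit or range.

### The arm

A 6-joint arm with a two-finger parallel gripper is mounted at the origin on a cart in front of the work surface, level with it; the furniture and walls round the work are solid. World frame = base frame: x ahead of the robot, y to its left, z up, the work surface at z = 0. Lengths are in m, angles in rad, forces in N, time in s.
With the tool pointing down it reaches from about 0.275 to 0.725 m from the base axis. Payload 5.6 kg.
Tool frame: the origin (TCP) lies midway between the tips of the shut fingers; the grasp point (between the pads) lies 19 mm behind it; z points along the fingers, y is the line along which they close (so a half turn about z gives the same grasp; the last joint's range is limited). The gripper opens to 85 mm and grips with 20 to 120 N. Pads are 22 mm wide; open, the fingers measure 114 mm over their backs; the gripper's body (76 mm by 85 mm) begins 54 mm behind the grasp point. The pads swing forward as they close: fully open they stand 13 mm farther back than shut.
Start: joints at [1.538, 0.255, 0.108, 0, -1.424, -0.285], TCP at [0.172, 0.522, 0.231] pointing down, gripper open.
Joint ranges: [-2.95, 2.95], [-1.21, 1.97], [-1.09, 1.5], [-2.87, 1.71], [-2.94, -0.07], [-3.05, 3.05]. Speed limits (rad/s): [2.57, 2.57, 3.14, 3.14, 3.14, 3.14].

### API

Orientations are given as a unit quaternion [x, y, z, w].
In Python, from plant import state, get_image, camera_model, hand_in gives the robot as it stands. The module is installed in compiled form; this text tells all that it offers.
- The arm moves only by the tool apply_moves, never from a script. Its argument "commands" is a list that holds one entry, the list of rows, each a list of 5 numbers: the opening, from 0 (shut) to 1 (fully open), then the shift along the tool's x, y, z in m, then the turn about the tool's z in degrees. In form: [[[hand, dx, dy, dz, yaw], ...]]. A call has 1 to 10 rows; each row is the pose to reach, as a shift and turn from the pose commanded when the call began, along the tool's axes at that moment; what a row does not reach only later rows make up. A row lasts 1/8 s, in which the tool goes at most 62.5 mm and 10.7 degrees, less where a joint would pass 70% of its speed; a pose out of reach is approached as far as the arm can. A call with a gripper value outside its range is refused whole. The fingers move at their own pace and stop on an object; "squeeze" is the grip in N (left out, the last holds). Time passes only in rows, so rows that repeat a pose let the fingers close. It gives the time, the measured TCP pose, the force, the opening and the grip force at its end, in the units of the state.
- state(): the state, without advancing time (a new reading comes with each control period).
- get_image(name): name is "scene" or "side" or "wrist"; returns (picture, depth): 400x640x3 uint8, red, green, blue; 400x640 float32, m along the optical axis (not along the pixel's ray), 0 where there is no reading.
- camera_model(name): a dict with "fx", "fy", "cx", "cy" (pixels), "origin" and "rotation" of the camera in the world. Camera axes: x right, y up, looking along -z (the intrinsics and any distortion apply to the point x, -y, -z); pixel columns grow to the right and rows downward; lengths in m; the calibration is good to about 2 mm. A picture is of the moment at which its call begins: read the wrist's pose just before it. camera_model takes no time and is no camera call; for the wrist camera it gives the pose at the moment of the call.
- hand_in(): hands the job in; it is judged then, once.
The state is a dict: "t": time; "qpos": joint angles; "joint_velocities": joint speeds; "effort": joint torques, N m; "tcp_pos": TCP position; "orientation": TCP orientation; "wrist_force": force on the tool from outside, world axes, zero at the start; "ft_torque": the same for the moment, N m; "grip_width": opening from 0.0 (shut) to 1.0 (fully open); "grasp_force": force on a finger pad.
Only numpy, scipy, OpenCV 4.12 (cv2) and the standard library are available. Lean on these libraries where they do the work, as an engineer would, in place of code of your own. Each camera call takes 0.05 s, during which the arm holds its last target. There are 200 camera calls.

## Working session

There is one attempt and no reset: what is moved stays moved. The work goes in short steps, Python scripts to look and compute and a tool call to move; the robot and the scene stay as the last step left them, time stands still between calls to the robot, and variables do not carry over. Pictures are saved under pics/ and viewed, at most 10 in all, crops included, and the job is handed in when it is done.

Besides the shell and the picture viewer there is one more tool, called after "Request:" by a JSON object that holds its "method" and its "body", one argument or row to a line. apply_moves: Moves the arm, as the interface text tells. Its arguments: {"type":"object","properties":{"commands":{"type":"array"},"squeeze":{"type":"number"}},"required":["commands"]}

```bash
mkdir -p pics
cat > h.py <<'E'
import numpy as np, cv2
from plant import state,get_image,camera_model,hand_in
def shot(n,f):
    m=camera_model(n); im,d=get_image(n); cv2.imwrite('pics/'+f,im[:,:,::-1]); np.savez('pics/'+f+'.npz',im=im,d=d,**{k:np.array(v) for k,v in m.items()}); return im,d,m
def load(f): return np.load('pics/'+f+'.npz')
def ray(m,u,v):
    d=np.array([(u-m['cx'])/m['fx'],-(v-m['cy'])/m['fy'],-1.]); return np.array(m['origin']),np.array(m['rotation']).reshape(3,3)@d
def onplane(m,u,v,z):
    o,d=ray(m,u,v); return o+d*(z-o[2])/d[2]
def pt(m,u,v,dep):
    o,d=ray(m,u,v); return o+d*dep
def cloud(m,dep):
    v,u=np.mgrid[0:400,0:640]; d=np.stack([(u-m['cx'])/m['fx'],-(v-m['cy'])/m['fy'],-np.ones(u.shape)],-1)
    return np.array(m['origin'])+(d*dep[...,None])@np.array(m['rotation']).reshape(3,3).T
E
python3 - <<'E'
from h import *
for n in('scene','side'):
    im,d,m=shot(n,n+'0.png'); print(n,m)
s=state(); print(s)
E
```

```text
scene {'fx': 425.47618576446325, 'fy': 425.47618576446325, 'cx': 319.2446182748399, 'cy': 193.00434069632155, 'origin': array([ 0.11799993, -0.48093505,  0.98184846]), 'rotation': array([ 0.32181972, -0.10489047, -0.29992526,  0.89189399])}
side {'fx': 494.9923930011056, 'fy': 494.9923930011056, 'cx': 320.41175702803514, 'cy': 206.36876329736822, 'origin': array([ 0.47646669, -0.54740771,  1.25768487]), 'rotation': array([ 0.25894931, -0.00846309, -0.03597483,  0.96518363])}
{'t': 0.1, 'qpos': array([ 1.53760585e+00,  2.55699766e-01,  1.07121433e-01, -4.28927566e-04,
       -1.42389697e+00, -2.84585883e-01]), 'joint_velocities': array([-1.12610907e-04,  6.23469813e-05,  3.67182598e-03,  1.72453680e-03,
        8.59268232e-05, -7.14797275e-04]), 'effort': array([-3.74792522e-03, -3.87603700e+01,  2.38473362e+01,  5.37768736e+00,
       -3.73065894e-03, -2.30825471e-06]), 'tcp_pos': array([0.17166493, 0.52205411, 0.23047395]), 'orientation': array([ 9.87398440e-01, -1.58251604e-01, -1.05210069e-04,  8.59456926e-04]), 'wrist_force': array([ 0.34120286,  0.35358262, -0.92616111]), 'ft_torque': array([0.0083543 , 0.03700429, 0.00783636]), 'grasp_force': 0.0, 'grip_width': 1.0017427455217318}
```

View pics/scene0.png

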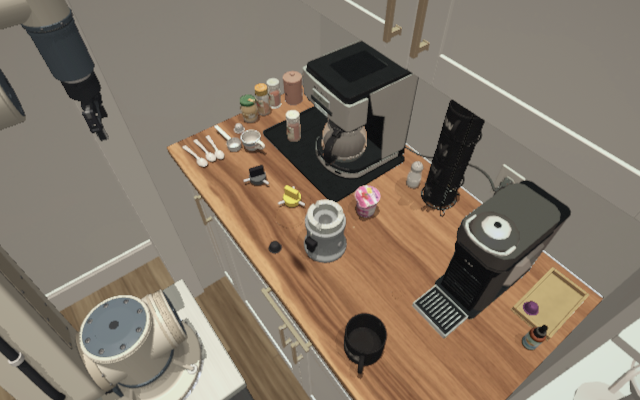

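View pics/side0.png

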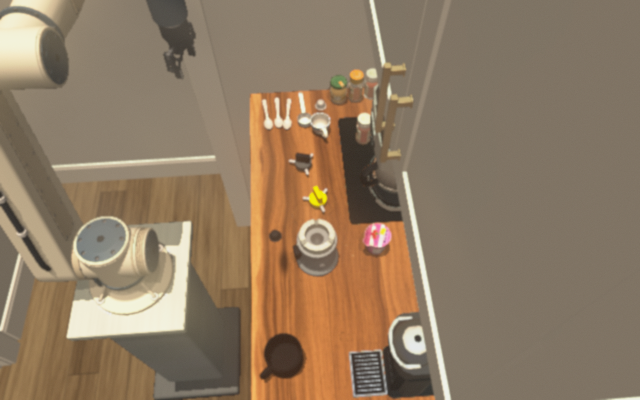

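The carrier is at scene (257,174) and side (302,161), the yellow decoy at scene (291,197), and the grinder at scene (325,230) and side (317,245). The camera rotations are quaternions, so I'll fix the helper and measure.

```bash
sed -i 's/np.array(m\[.rotation.\]).reshape(3,3)/R(m)/; 2a from scipy.spatial.transform import Rotation as Ro\ndef R(m): return Ro.from_quat(np.array(m["rotation"])).as_matrix()' h.py
python3 - <<'E'
from h import *
tiles=[]
for n,c in (('scene',(257,174)),('scene',(325,225)),('side',(302,161)),('side',(317,243))):
    f=load(n+'0.png'); P=cloud(f,f['d']); u,v=c
    w=P[v-40:v+40,u-40:u+40].reshape(-1,3); ok=f['d'][v-40:v+40,u-40:u+40].ravel()>0
    w=w[ok]; print(n,c,'table z',np.median(w[np.abs(w[:,2])<.02][:,2]))
    if c[0] in(325,317):
        for lo,hi in((.13,.15),(.1,.15),(.003,.03)):
            k=w[(w[:,2]>lo)&(w[:,2]<hi)&(np.hypot(*(w[:,:2]-np.median(w[w[:,2]>.13][:,:2],0)).T)<.075)]
            print(lo,hi,len(k),k.mean(0),k.min(0),k.max(0))
    else:
        cen=P[v,u]; k=w[(w[:,2]>.006)&(np.hypot(*(w[:,:2]-cen[:2]).T)<.07)]; print(cen,len(k),k.mean(0),k.min(0),k.max(0))
        k=k[k[:,2]>.045];print('grip',len(k),k.mean(0),k.max(0), np.linalg.eigh(np.cov(k[:,:2].T)))
    tiles.append(cv2.resize(f['im'][v-28:v+28,u-38:u+38][:,:,::-1],(400,295),interpolation=cv2.INTER_CUBIC))
cv2.imwrite('pics/crop.png',np.vstack([np.hstack(tiles[:2]),np.hstack(tiles[2:])]))
E
```

```text
scene (257, 174) table z -0.00045204107311103137
[0.47926398 0.31545198 0.03947038] 302 [0.47785336 0.31477501 0.03356411] [0.43992422 0.28210454 0.00651458] [0.50596362 0.3372869  0.06128898]
grip 87 [0.48198618 0.32064348 0.05413333] [0.50281958 0.33530098 0.06128898] EighResult(eigenvalues=array([2.15802794e-05, 1.57001929e-04]), eigenvectors=array([[-0.28403162, -0.95881491],
       [-0.95881491,  0.28403162]]))
scene (325, 225) table z 0.00018074215547853045
0.13 0.15 530 [0.50326736 0.01262356 0.13810393] [ 0.45933435 -0.03038278  0.13006348] [0.55079623 0.06032837 0.14389566]
0.1 0.15 1320 [0.49943659 0.00814751 0.12474866] [ 0.45253029 -0.03760298  0.1002328 ] [0.55471519 0.06032837 0.14389566]
0.003 0.03 378 [ 0.4855049  -0.01757869  0.01537379] [ 0.43353654 -0.05550223  0.00301507] [0.55967104 0.08226298 0.02980459]
side (302, 161) table z 0.0001512586219805101
[0.48218152 0.31812737 0.03669048] 314 [0.48354434 0.31789974 0.03227029] [0.42081112 0.25684069 0.00600699] [0.54515881 0.38322209 0.06646705]
grip 87 [0.484871   0.32278241 0.05466987] [0.50691034 0.33675294 0.06646705] EighResult(eigenvalues=array([2.37120944e-05, 1.49064185e-04]), eigenvectors=array([[-0.27173251, -0.96237282],
       [-0.96237282,  0.27173251]]))
side (317, 243) table z 0.0005012206383452344
0.13 0.15 526 [0.50573025 0.013787   0.1390047 ] [ 0.46140841 -0.02872081  0.13007068] [0.55032635 0.06228416 0.14677647]
0.1 0.15 1281 [0.50522911 0.0096808  0.12565603] [ 0.45428623 -0.03629197  0.10044308] [0.5564503  0.06228416 0.14677647]
0.003 0.03 380 [ 0.50682763 -0.02106083  0.01474655] [ 0.43152033 -0.05887253  0.0030468 ] [0.5782721  0.04777806 0.02994577]
```

View pics/crop.png

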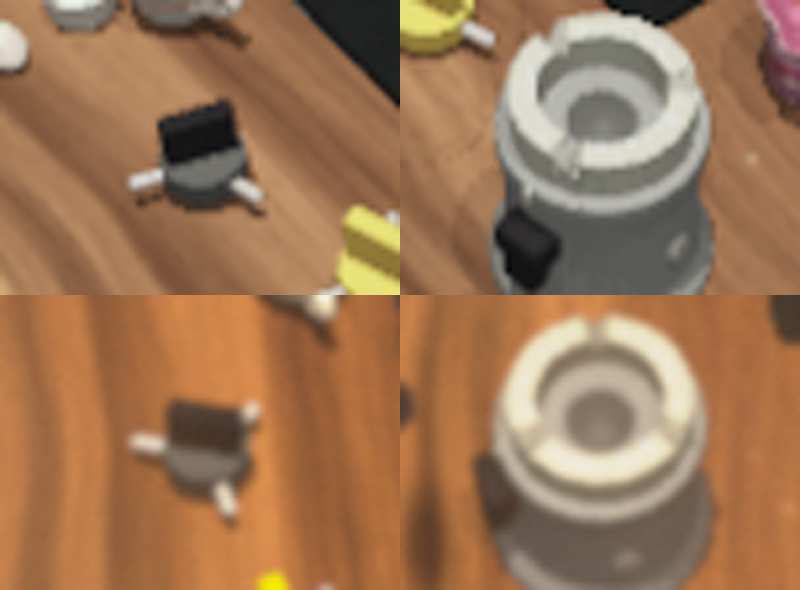

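Carrier: the side crop shows its pins at left (135,440), upper right (250,410) and lower right (228,500), so its yaw is about -16°. The collar notches are clearly visible, at side crop (595,328), (527,435) and (682,425). Next I'll move above the carrier for a wrist view.

Request:
{"method": "apply_moves", "body": {
  "commands": [
    [[1, 0.06, 0.016, 0, 0], [1, 0.12, 0.032, 0, 0], [1, 0.18, 0.048, 0, 0], [1, 0.24, 0.064, 0, 0], [1, 0.3, 0.08, 0, 0], [1, 0.345, 0.092, 0, 0], [1, 0.358, 0.097, 0, 0], [1, 0.358, 0.097, 0, 0], [1, 0.358, 0.097, 0, 0]]
  ]
}}

```text
t: 1.23
tcp_pos: [0.4808, 0.3191, 0.2312]
orientation: [0.987, -0.158, -0.0, -0.0]
wrist_force: [0.0, -0.1, 0.4]
grip_width: 1.001
grasp_force: 0.0
```

Run:
```python
from h import *
s=state(); im,d,m=shot('wrist','w1.png'); print(s['t'],s['tcp_pos'],s['orientation'],s['wrist_force'],m)
f=load('side0.png'); g=load('scene0.png')
sc=lambda x,y,c,o:(c[0]-38+(x-o[0])/5.263,c[1]-28+(y-o[1])/5.268)
C=np.array([.505,.012])
for x,y in((595,328),(527,435),(682,425)):
    p=onplane(f,*sc(x,y,(317,243),(400,295)),.138)[:2]; print('side',p,np.degrees(np.arctan2(*(p-C)[::-1])),np.linalg.norm(p-C))
for x,y in((565,155),(680,75),(555,40)):
    p=onplane(g,*sc(x,y,(325,225),(400,0)),.138)[:2]; print('scene',p,np.degrees(np.arctan2(*(p-C)[::-1])),np.linalg.norm(p-C))
```

```text
1.225 [0.48078598 0.31911122 0.23120265] [ 9.87484118e-01 -1.57718353e-01 -1.93845606e-04 -2.11246444e-05] [ 0.02313565 -0.12158031  0.4265255 ] {'fx': 324.3083384680701, 'fy': 324.3083384680701, 'cx': 319.43859780763006, 'cy': 199.77671696531775, 'origin': array([0.54819998, 0.29632845, 0.37371785]), 'rotation': array([ 0.0834148 , -0.11462643,  0.80113856, -0.58144627])}
side [0.50726211 0.055067  ] 86.993274891754 0.043126365442964464
side [ 4.70906271e-01 -2.36423563e-04] -160.2566634012492 0.03622309246795591
side [ 5.45066902e-01 -4.98670344e-04] -17.325050791242134 0.04197110191612638
scene [ 0.46931408 -0.00368266] -156.27626446480568 0.038979875507433356
scene [5.40134243e-01 1.43555169e-04] -18.64754438222286 0.03708086204549588
scene [0.50575729 0.0526738 ] 88.93335249972807 0.04068084676122221
```

View pics/w1.png

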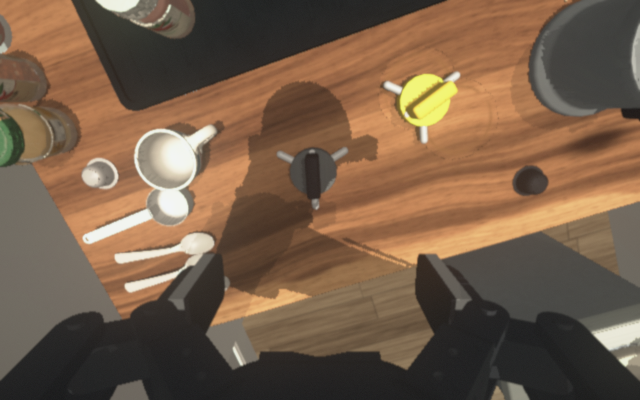

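The wrist picture shows the dark carrier hub at (312,172), with pin tips at (281,155), (345,152) and (316,206). The bar runs vertically near u=313. I'll measure these.

```bash
python3 - <<'E'
from h import *
f=load('w1.png'); P=cloud(f,f['d']); print('table',P[230,400],P[100,330])
for u,v in((281,155),(345,152),(316,206)): print('pin',onplane(f,u,v,.016), P[v,u])
T=[onplane(f,u,v,.016)[:2] for u,v in((281,155),(345,152),(316,206))]; c=np.mean(T,0); print('c',c,[(round(np.degrees(np.arctan2(*(t-c)[::-1])),1),round(np.linalg.norm(t-c),4)) for t in T])
g=cv2.cvtColor(f['im'],cv2.COLOR_RGB2GRAY)
sub=(np.abs(P[...,:2]-c).max(-1)<.04)&(P[...,2]>.048)
k=P[sub]; print('grip',len(k),np.median(k[:,2]),k[:,:2].mean(0)); r=cv2.minAreaRect(k[:,:2].astype(np.float32)*1000); print(r)
E
cat >> h.py <<'E'
def totool(s,p,):
    "world xyz delta to tool axes"
    return Ro.from_quat(s['orientation']).inv().apply(np.array(p)-s['tcp_pos'])
E
```

```text
table [ 3.76455163e-01  2.47570322e-01 -3.90012642e-05] [ 0.54952556  0.2834833  -0.00112322]
pin [0.51086321 0.35302239 0.016     ] [0.51127829 0.3523921  0.01997687]
pin [0.49211963 0.28485399 0.016     ] [0.49283319 0.28499999 0.02055151]
pin [0.44281509 0.33472733 0.016     ] [0.44413123 0.33424778 0.02046747]
c [0.48193264 0.32420124] [(np.float64(44.9), np.float64(0.0408)), (np.float64(-75.5), np.float64(0.0406)), (np.float64(164.9), np.float64(0.0405))]
grip 20809 0.3125854923949152 [0.49648144 0.32691497]
((485.31256103515625, 327.564453125), (84.029052734375, 42.91343688964844), 72.9452896118164)
```

Carrier centre is about (0.482, 0.324) with yaw −15°, and the 120° pin spacing checks out. Descending to grasp.

Request:
{"method": "apply_moves", "body": {
  "commands": [
    [[0.7, 0, -0.0045, 0.05, -3], [0.7, 0, -0.0045, 0.11, -3], [0.7, 0, -0.0045, 0.16, -3], [0.7, 0, -0.0045, 0.19, -3], [0.7, 0, -0.0045, 0.2, -3], [0.7, 0, -0.0045, 0.2, -3], [0, 0, -0.0045, 0.2, -3], [0, 0, -0.0045, 0.2, -3], [0, 0, -0.0045, 0.2, -3], [0, 0, -0.0045, 0.2, -3]]
  ],
  "squeeze": 50
}}

```text
t: 2.52
tcp_pos: [0.4836, 0.3234, 0.0323]
orientation: [0.991, -0.132, 0.001, -0.001]
wrist_force: [-0.5, 1.8, 4.0]
grip_width: 0.152
grasp_force: 52.2
```

Request:
{"method": "apply_moves", "body": {
  "commands": [
    [[0, 0, 0, 0, 0], [0, 0, 0, 0, 0], [0, 0, 0, 0, 0], [0, 0, 0, 0, 0]]
  ]
}}

```text
t: 3.02
tcp_pos: [0.4836, 0.3235, 0.0323]
orientation: [0.991, -0.132, 0.001, -0.001]
wrist_force: [-1.6, 2.4, 5.9]
grip_width: 0.157
grasp_force: 52.4
```

Request:
{"method": "apply_moves", "body": {
  "commands": [
    [[0, 0, 0, -0.03, 0], [0, 0, 0, -0.09, 0], [0, 0, 0, -0.15, 0], [0, 0, 0, -0.2, 0], [0, 0.008, 0.04, -0.24, 0], [0, 0.016, 0.09, -0.27, 0], [0, 0.024, 0.14, -0.29, 0], [0, 0.03, 0.19, -0.29, 0], [0, 0.036, 0.24, -0.29, 0], [0, 0.042, 0.28, -0.29, 0]]
  ]
}}

```text
t: 4.28
tcp_pos: [0.4486, 0.0396, 0.3202]
orientation: [0.991, -0.133, -0.001, 0.0]
wrist_force: [1.0, -0.4, -2.5]
grip_width: 0.157
grasp_force: 51.2
```

Request:
{"method": "apply_moves", "body": {
  "commands": [
    [[0, 0, 0.015, 0, 0], [0, 0, 0.015, 0, 0], [0, 0, 0.015, 0, 0], [0, 0, 0.015, 0, 0]]
  ]
}}

```text
t: 4.78
tcp_pos: [0.4462, 0.0279, 0.3209]
orientation: [0.991, -0.132, -0.0, 0.0]
wrist_force: [-0.4, 0.0, -3.0]
grip_width: 0.153
grasp_force: 51.1
```

Run:
```python
from h import *
s=state(); im,d,m=shot('wrist','w2.png'); print(s['t'],s['tcp_pos'],s['orientation'],s['wrist_force'],s['ft_torque'],m)
```

```text
4.775 [0.44623446 0.02790737 0.32088049] [ 9.91288338e-01 -1.31708950e-01 -4.21925294e-04  7.17856651e-05] [-0.35595092  0.03600602 -2.95094125] [ 0.00828147 -0.0378593  -0.00030477] {'fx': 324.3083384680701, 'fy': 324.3083384680701, 'cx': 319.43859780763006, 'cy': 199.77671696531775, 'origin': array([0.51479467, 0.00873957, 0.46335951]), 'rotation': array([ 0.0866342 , -0.11249029,  0.78556552, -0.60226844])}
```

View pics/w2.png

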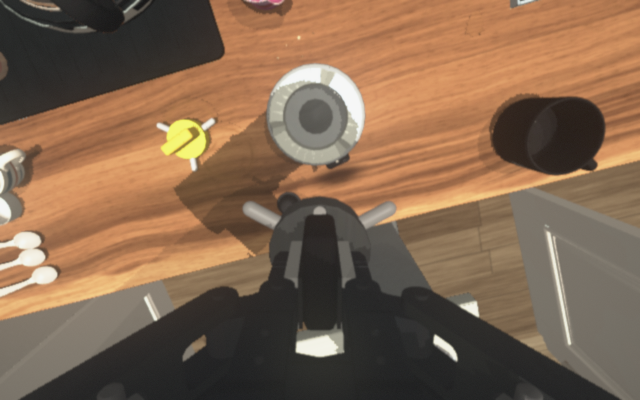

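The wrist view shows the collar ring around (316,113) and the carrier held with its pins clear. Next I'll fit the ring from depth and find the notch angles in polar coordinates.

Run:
```python
from h import *
f=load('w2.png'); P=cloud(f,f['d']); 
near=np.hypot(P[...,0]-.505,P[...,1]-.012)<.07
k=P[near&(np.abs(P[...,2]-.14)<.004)]; print(len(k),np.median(k[:,2]))
from scipy.optimize import least_squares
mask=(near&(np.abs(P[...,2]-.14)<.004)).astype(np.uint8)
cs,_=cv2.findContours(mask,cv2.RETR_EXTERNAL,cv2.CHAIN_APPROX_NONE); c=max(cs,key=len)[:,0]
q=np.array([onplane(f,u,v,.14)[:2] for u,v in c])
r=least_squares(lambda x:np.hypot(*(q-x[:2]).T)-x[2],[.505,.012,.044],loss='soft_l1',f_scale=.001).x; print('outer',r)
C=r[:2]
g=cv2.cvtColor(f['im'],cv2.COLOR_RGB2GRAY).astype(np.float32)
# polar resample at z .14
A=np.arange(0,360,1.); Rr=np.arange(.026,.048,.0005)
X=C[0]+Rr[:,None]*np.cos(np.radians(A)); Y=C[1]+Rr[:,None]*np.sin(np.radians(A))
W=np.stack([X,Y,np.full_like(X,.14)],-1)-f['origin']; L=W@R(f)
u=(f['cx']+f['fx']*L[...,0]/-L[...,2]).astype(np.float32); v=(f['cy']-f['fy']*L[...,1]/-L[...,2]).astype(np.float32)
D=cv2.remap(P[...,2].astype(np.float32),u,v,cv2.INTER_LINEAR)
prof=np.median(D[(Rr>.034)&(Rr<.041)],0)
print('z profile /10deg',np.round(prof[::5]*1000,0).astype(int))
fold=(prof.reshape(3,120)).mean(0); dep=np.clip(.1385-fold,0,None); 
print('fold',np.degrees(np.angle((dep*np.exp(1j*np.radians(3*np.arange(120)))).sum()))/3)
G=cv2.remap(g,u,v,cv2.INTER_CUBIC)
x0,y0=317-60,114-60
big=cv2.resize(f['im'][y0:y0+120,x0:x0+120][:,:,::-1],(440,440),interpolation=cv2.INTER_CUBIC)
pol=cv2.resize(np.clip(G,0,255).astype(np.uint8)[::-1],(720,140)); pol=cv2.cvtColor(pol,cv2.COLOR_GRAY2BGR)
o=np.zeros((590,720,3),np.uint8); o[:440,:440]=big; o[445:585]=pol; cv2.imwrite('pics/ring.png',o)
```

```text
3183 0.13979383061236272
outer [0.49528461 0.02138889 0.03258025]
z profile /10deg [115 116 118 128 139 140 140 140 139 140 140 140 140 139 133 132 136 139
 140 117 115 113  64   0   0   0   0   0   0   0  -1   0   0   0   0   0
   0  18 113 113 115 120 132 139 135 131 135 139 140 140 140 140 140 139
 138 139 136 123 115 115 115 115 115 114 115 115 115 115 115 115 115 115]
fold 28.36125172203889
```

View pics/ring.png

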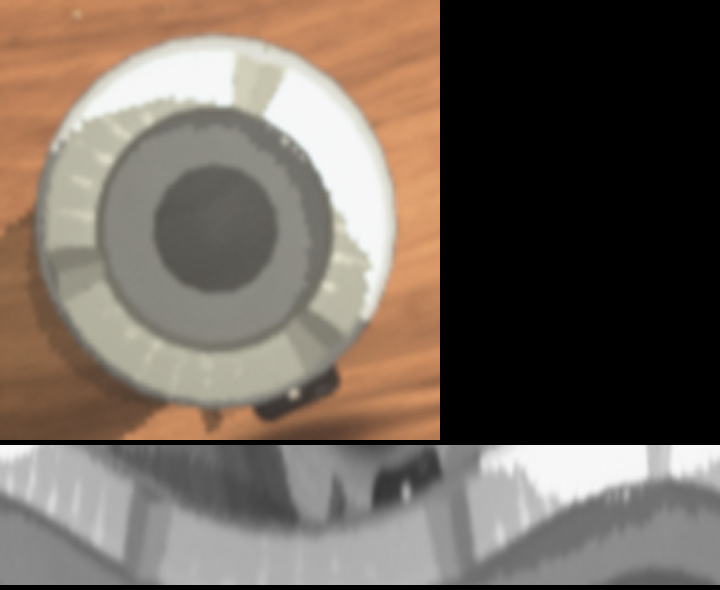

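The notches are clear in the crop at (258,83), (75,273) and (320,335). The bore rim is centred near (215,228). I'll convert these and fit the ring more robustly.

Run:
```python
from h import *
f=load('w2.png'); P=cloud(f,f['d']); k=440/120
w=lambda x,y,z:onplane(f,257+(x+.5)/k-.5,54+(y+.5)/k-.5,z)[:2]
q=np.array([w(*p,.14) for p in((97,228),(333,228),(215,107),(215,350))]); print('inner',q.mean(0),np.hypot(*(q-q.mean(0)).T))
vv,uu=np.mgrid[0:400,0:640]
sel=(np.abs(P[...,2]-.14)<.003)&(np.hypot(uu-317,vv-114)<60); t=P[sel][:,:2]
h=cv2.convexHull(t.astype(np.float32)*1000); c,r=cv2.minEnclosingCircle(h); print('hull',c,r)
C=np.array(c)/1000
d=np.hypot(*(t-C).T);print('rad range',np.percentile(d,[1,99]))
for n,C0 in(('hull',C),('inner',q.mean(0))):
  a=[]
  for p in((258,83),(75,273),(320,335)):
    e=w(*p,.138)-C0; a.append(np.degrees(np.arctan2(e[1],e[0]))); print(n,round(a[-1],1),np.hypot(*e).round(4))
  print('mod120',np.mod(a,120))
hh=np.vstack([t[np.hypot(*(t-q.mean(0)).T)>.0]]); 
# depth-only notch points: below the rim within 32..43mm
for C0 in(C,q.mean(0)):
  d=np.hypot(*(P[...,:2]-C0).T).T; n=(d>.033)&(d<.042)&(P[...,2]>.129)&(P[...,2]<.1375)&(np.hypot(uu-317,vv-114)<60)
  an=np.degrees(np.arctan2(*(P[n][:,:2]-C0).T[::-1])); print(np.histogram(an,36,(-180,180))[0])
```

```text
inner [0.50543542 0.01521563] [0.03107989 0.03108529 0.03053082 0.03152157]
hull (505.15447998046875, 15.449461936950684) 45.15339660644531
rad range [0.03155397 0.04456043]
hull -32.1 0.0385
hull 91.2 0.039
hull -148.9 0.0396
mod120 [87.89693979 91.21465054 91.14756481]
inner -32.0 0.0381
inner 91.6 0.0392
inner -149.4 0.0397
mod120 [87.97024924 91.61799564 90.64889748]
[ 0  0 50 34  0  0  0  0  0  0  0  0  0  0 55 44  0  0  1  0  0  1  0  0
  0  0 46 45  0  0  0  0  0  0  0  0]
[ 0  0 49 35  0  0  0  0  0  0  0  0  0  0 55 46  0  0  1  0  0  1  0  0
  0  0 44 44  0  0  0  0  0  0  0  0]
```

Run:
```python
from h import *
f=load('w2.png'); P=cloud(f,f['d']); s=state()
T=Ro.from_quat(s['orientation'])
for u,v in((245,205),(250,209),(393,206),(388,210),(320,208),(275,222),(362,222)):
    print(u,v,P[v,u],T.inv().apply(onplane(f,u,v,.309)-s['tcp_pos']).round(4))
L=T.inv().apply((P-s['tcp_pos']).reshape(-1,3)).reshape(400,640,3)
vv,uu=np.mgrid[0:400,0:640]
for lo,hi in((200,300),(350,420)):
    n=(uu>lo)&(uu<hi)&(vv>190)&(vv<240)&(np.abs(L[...,2]-.010)<.012)&(np.abs(L[...,1])>.028)
    k=L[n]; print(len(k),k.mean(0),k.max(0),k.min(0)); b=np.linalg.eigh(np.cov(k[:,:2].T))[1][:,1]; print('dir',np.degrees(np.arctan2(b[1],b[0])))
    e=k[np.argsort(-np.hypot(k[:,0],k[:,1]))[:8]].mean(0); print('tip',e,np.hypot(*e[:2]))
n=(vv>190)&(vv<300)&(uu>260)&(uu<380)&(np.abs(L[...,2]-.006)<.004)&(np.hypot(L[...,0],L[...,1])<.03)
k=L[n]; print('hub',len(k),np.percentile(k,[1,50,99],axis=0))
```

```text
245 205 [0.47757497 0.05761787 0.30670367] [ 0.0232 -0.0364  0.0119]
250 209 [0.475093   0.0556229  0.30746482] [ 0.0211 -0.034   0.012 ]
393 206 [ 0.45778965 -0.01448496  0.30718201] [0.0228 0.0374 0.012 ]
388 210 [ 0.45629292 -0.01164249  0.30699767] [0.0207 0.035  0.012 ]
320 208 [0.46860991 0.02077653 0.31451224] [0.0217 0.001  0.012 ]
275 222 [0.46541869 0.0452978  0.30833546] [ 0.0142 -0.0218  0.012 ]
362 222 [0.4539747  0.00259816 0.30844448] [0.0143 0.0223 0.012 ]
319 [ 0.01973931 -0.03264364  0.01354177] [ 0.02424958 -0.02802823  0.01769757] [ 0.0128984  -0.03840523  0.01118641]
dir 131.98692058842315
tip [ 0.02239752 -0.0376233   0.01532877] 0.043785407946221606
365 [0.01950282 0.03320757 0.01373678] [0.02445702 0.03994912 0.01836046] [0.01239303 0.028012   0.01077303]
dir 52.60263760764012
tip [0.02197795 0.0391444  0.01535612] 0.044892252646473736
hub 2617 [[-3.47081869e-03 -2.40945295e-02  4.64833453e-03]
 [ 1.29356136e-02  8.72533050e-06  6.54591468e-03]
 [ 2.51752017e-02  2.54063319e-02  9.47189304e-03]]
```

Request:
{"method": "apply_moves", "body": {
  "commands": [
    [[0, 0.02, -0.001, 0, -9], [0, 0.04, -0.002, 0.01, -18], [0, 0.06, -0.003, 0.03, -27], [0, 0.06, -0.003, 0.06, -36], [0, 0.06, -0.003, 0.09, -45], [0, 0.06, -0.003, 0.12, -45], [0, 0.06, -0.003, 0.135, -45], [0, 0.06, -0.003, 0.14, -45], [0, 0.06, -0.003, 0.14, -45], [0, 0.06, -0.003, 0.14, -45]]
  ]
}}

```text
t: 6.08
tcp_pos: [0.5055, 0.0143, 0.1824]
orientation: [0.966, 0.257, 0.001, 0.0]
wrist_force: [0.4, -0.1, -3.1]
grip_width: 0.157
grasp_force: 51.0
```

Run:
```python
from h import *
s=state(); print({k:np.round(v,4) for k,v in s.items() if k!='joint_velocities'}); o=s['orientation']; print(2*np.degrees(np.arctan2(o[1],o[0]))); print(totool(s,[.5053,.0152,s['tcp_pos'][2]]))
```

```text
{'t': np.float64(6.075), 'qpos': array([ 3.3890e-01,  1.8720e-01, -1.0470e-01,  4.0000e-04, -1.2768e+00,
        1.7519e+00]), 'effort': array([ 2.58000e-02, -3.51900e+01,  2.40918e+01,  5.62900e+00,
       -3.60000e-03, -1.10000e-03]), 'tcp_pos': array([0.5055, 0.0143, 0.1824]), 'orientation': array([9.664e-01, 2.571e-01, 1.100e-03, 1.000e-04]), 'wrist_force': array([ 0.4371, -0.1407, -3.1419]), 'ft_torque': array([ 0.0248, -0.0525, -0.0151]), 'grasp_force': np.float64(51.0472), 'grip_width': np.float64(0.157)}
29.800592557501126
[ 2.30189859e-04 -8.90012234e-04 -2.45221239e-07]
```

Request:
{"method": "apply_moves", "body": {
  "commands": [
    [[0, 0, -0.001, 0.006, 0], [0, 0, -0.001, 0.012, 0], [0, 0, -0.001, 0.016, 0], [0, 0, -0.001, 0.018, 0], [0, 0, -0.001, 0.019, 0], [0, 0, -0.001, 0.02, 0], [0, 0, -0.001, 0.021, 0], [0, 0, -0.001, 0.021, 0]]
  ]
}}

```text
t: 7.08
tcp_pos: [0.5043, 0.0151, 0.1603]
orientation: [0.966, 0.257, -0.0, 0.0]
wrist_force: [-0.5, 0.3, -3.5]
grip_width: 0.15
grasp_force: 51.1
```

Request:
{"method": "apply_moves", "body": {
  "commands": [
    [[0, 0, 0, 0.001, 0], [0, 0, 0, 0.001, 0], [0, 0, 0, 0.002, 0], [0, 0, 0, 0.002, 0]]
  ]
}}

```text
t: 7.58
tcp_pos: [0.5044, 0.0151, 0.1583]
orientation: [0.966, 0.257, 0.0, 0.0]
wrist_force: [0.9, 0.4, -3.6]
grip_width: 0.152
grasp_force: 51.1
```

Already 2 mm below the flat-top height with no contact, so the pins are probably entering the notches. Continuing down slowly.

Request:
{"method": "apply_moves", "body": {
  "commands": [
    [[0, 0.0006, 0.0004, 0.001, 0], [0, 0.0006, 0.0004, 0.001, 0], [0, 0.0006, 0.0004, 0.002, 0], [0, 0.0006, 0.0004, 0.002, 0]]
  ]
}}

```text
t: 8.07
tcp_pos: [0.5051, 0.0153, 0.1563]
orientation: [0.966, 0.257, 0.0, -0.0]
wrist_force: [-0.5, 1.3, -2.4]
grip_width: 0.154
grasp_force: 51.3
```

Request:
{"method": "apply_moves", "body": {
  "commands": [
    [[0, 0, 0, 0.001, 0], [0, 0, 0, 0.001, 0], [0, 0, 0, 0.001, 0]]
  ]
}}

```text
t: 8.45
tcp_pos: [0.5052, 0.0153, 0.1554]
orientation: [0.966, 0.257, 0.0, -0.0]
wrist_force: [-0.3, 3.6, -0.5]
grip_width: 0.154
grasp_force: 51.6
```

```bash
python3 -c "
from h import *
s=state();print(s['tcp_pos'],s['wrist_force'],s['ft_torque'])"
```

```text
[0.50517741 0.0153197  0.1554348 ] [-0.27199329  3.56265261 -0.51953678] [ 1.32566773  0.41975423 -0.1464664 ]
```

Request:
{"method": "apply_moves", "body": {
  "commands": [
    [[0, 0, -0.0007, 0, 0.5], [0, 0, -0.0007, 0, 0.5], [0, 0, -0.0007, 0, 0.5]]
  ]
}}

```text
t: 8.82
tcp_pos: [0.505, 0.0155, 0.1553]
orientation: [0.967, 0.253, 0.0, 0.0]
wrist_force: [1.2, 1.8, -2.3]
grip_width: 0.155
grasp_force: 51.3
```

```bash
python3 -c "
from h import *
s=state();print(s['tcp_pos'],s['wrist_force'],s['ft_torque'])"
```

```text
[0.50497276 0.01546622 0.15534143] [ 1.16653882  1.8085987  -2.25191722] [ 0.40377092 -0.5346484  -0.01767088]
```

Forces dropped. I'll descend another 0.5–1 mm with the same kind of correction.

Request:
{"method": "apply_moves", "body": {
  "commands": [
    [[0, 0.0004, -0.0004, 0.0007, 0], [0, 0.0004, -0.0004, 0.0007, 0], [0, 0.0004, -0.0004, 0.0007, 0]]
  ]
}}

```text
t: 9.2
tcp_pos: [0.5051, 0.0159, 0.1547]
orientation: [0.968, 0.253, 0.0, 0.0]
wrist_force: [1.4, -0.1, -2.2]
grip_width: 0.15
grasp_force: 51.4
```

```bash
python3 -c "
from h import *
s=state();print(s['tcp_pos'],s['wrist_force'],s['ft_torque'])"
```

```text
[0.50505515 0.01588469 0.15471379] [ 1.36184637 -0.12934816 -2.18103086] [-0.22168395 -0.76460986 -0.05064702]
```

Request:
{"method": "apply_moves", "body": {
  "commands": [
    [[0, 0.0004, 0.0002, 0.0005, 0.2], [0, 0.0004, 0.0002, 0.001, 0.2], [0, 0.0004, 0.0002, 0.001, 0.2]]
  ]
}}

```text
t: 9.57
tcp_pos: [0.5054, 0.0163, 0.1541]
orientation: [0.968, 0.251, 0.0, 0.0]
wrist_force: [-0.5, 0.9, 4.2]
grip_width: 0.151
grasp_force: 52.2
```

```bash
python3 -c "
from h import *
s=state();print(s['tcp_pos'],s['wrist_force'],s['ft_torque'])"
```

```text
[0.50543334 0.01626643 0.15411964] [-0.54078985  0.93553165  4.22510909] [ 0.29035048  0.24770972 -0.01523033]
```

Request:
{"method": "apply_moves", "body": {
  "commands": [
    [[0, 0, -0.0001, 0.0003, 0], [0, 0, -0.0001, 0.0003, 0], [0, 0, -0.0001, 0.0003, 0]]
  ]
}}

```text
t: 9.95
tcp_pos: [0.5054, 0.0163, 0.154]
orientation: [0.968, 0.251, 0.0, 0.0]
wrist_force: [-2.5, 1.9, 6.4]
grip_width: 0.15
grasp_force: 52.5
```

```bash
python3 -c "
from h import *
s=state();print(s['tcp_pos'],s['wrist_force'],s['ft_torque'])"
```

```text
[0.50542352 0.01626437 0.15402991] [-2.48263085  1.88598741  6.3570554 ] [ 0.35724125  0.51029069 -0.03917412]
```

Request:
{"method": "apply_moves", "body": {
  "commands": [
    [[0, -0.0002, -0.0003, 0.0002, 0], [0, -0.0002, -0.0003, 0.0004, 0], [0, -0.0002, -0.0003, 0.0004, 0]]
  ]
}}

```text
t: 10.32
tcp_pos: [0.5054, 0.0163, 0.154]
orientation: [0.968, 0.251, 0.001, 0.0]
wrist_force: [-1.8, 0.9, 8.2]
grip_width: 0.157
grasp_force: 52.6
```

```bash
python3 -c "
from h import *
s=state();print(s['tcp_pos'],s['wrist_force'],s['ft_torque'],s['orientation'])"
```

```text
[0.50542389 0.0162937  0.15399689] [-1.78697653  0.94809294  8.20768186] [ 0.16205461  0.46914579 -0.11363487] [9.67914787e-01 2.51277122e-01 8.02194010e-04 3.60929148e-04]
```

Request:
{"method": "apply_moves", "body": {
  "commands": [
    [[0, -0.0001, 0, 0.0003, 0], [0, -0.0001, 0, 0.0003, 0], [0, -0.0001, 0, 0.0003, 0], [0, -0.0001, 0, 0.0003, 0]]
  ]
}}

```text
t: 10.82
tcp_pos: [0.5054, 0.0163, 0.154]
orientation: [0.968, 0.251, 0.001, 0.0]
wrist_force: [-1.7, 0.4, 9.0]
grip_width: 0.152
grasp_force: 52.9
```

```bash
python3 -c "
from h import *
s=state();print(s['tcp_pos'],s['wrist_force'],s['ft_torque'],s['orientation'])"
```

```text
[0.50543523 0.01630542 0.15398871] [-1.6719103   0.35385737  8.97770884] [ 0.26687377  0.66348053 -0.0841625 ] [9.67902851e-01 2.51322302e-01 1.02225755e-03 3.56552967e-04]
```

Request:
{"method": "apply_moves", "body": {
  "commands": [
    [[0, 0, 0, -0.0007, 0], [0, 0, 0, -0.0007, 0], [0.4, 0, 0, -0.0007, 0], [0.6, 0, 0, -0.0007, 0], [0.6, 0, 0, -0.0007, 0], [0.6, 0, 0, -0.0007, 0]]
  ]
}}

```text
t: 11.58
tcp_pos: [0.5047, 0.0164, 0.1531]
orientation: [0.968, 0.251, -0.0, -0.0]
wrist_force: [-0.4, 0.9, 0.5]
grip_width: 0.602
grasp_force: 0.0
```

Request:
{"method": "apply_moves", "body": {
  "commands": [
    [[0.6, 0, 0, -0.01, 0], [0.6, 0, 0, -0.04, 0], [0.6, 0, 0, -0.09, 0], [0.6, 0, 0, -0.14, 0], [0.6, -0.03, 0, -0.16, 0], [0.6, -0.06, 0, -0.16, 0], [0.6, -0.06, 0, -0.16, 0], [0.6, -0.06, 0, -0.16, 0]]
  ]
}}

```text
t: 12.58
tcp_pos: [0.4526, -0.0127, 0.3137]
orientation: [0.968, 0.251, 0.0, -0.0]
wrist_force: [-0.4, -0.6, 0.4]
grip_width: 0.601
grasp_force: 0.0
```

Run:
```python
from h import *
s=state(); im,d,m=shot('wrist','w3.png'); a,_,_=shot('scene','s3.png'); b,_,_=shot('side','d3.png'); print(s['t'],s['tcp_pos'],s['wrist_force'])
P=cloud(m,d); vv,uu=np.mgrid[0:400,0:640]
C=np.array([.5054,.0158]); r=np.hypot(P[...,0]-C[0],P[...,1]-C[1])
k=P[(r<.026)&(P[...,2]>.174)&(P[...,2]<.19)]; print('bar top',len(k),np.median(k[:,2]),k.mean(0)); A=np.c_[k[:,:2]-C,np.ones(len(k))]; print(np.linalg.lstsq(A,k[:,2],rcond=None)[0])
k=P[(r<.025)&(P[...,2]>.14)&(P[...,2]<.156)]; print('hub top',len(k),np.median(k[:,2])); A=np.c_[k[:,:2]-C,np.ones(len(k))]; print(np.linalg.lstsq(A,k[:,2],rcond=None)[0])
z=lambda i,x0,x1,y0,y1:cv2.resize(i[y0:y1,x0:x1][:,:,::-1],(400,400),interpolation=cv2.INTER_CUBIC)
cv2.imwrite('pics/fin.png',np.hstack([z(im,240,400,40,200),z(a,285,365,180,260)]))
```

```text
12.575 [ 0.4525764  -0.01270141  0.31366837] [-0.44076089 -0.60108104  0.39416922]
bar top 882 0.17941177966565425 [0.50554291 0.01590131 0.17929716]
[-0.00864385  0.01025213  0.17929735]
hub top 1507 0.14771077634977814
[-0.00180648 -0.00161666  0.14771703]
```

View pics/fin.png

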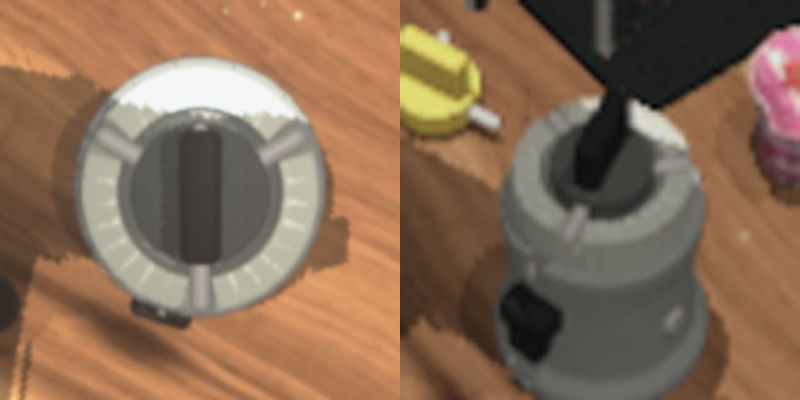

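All three pins sit in the notches. The bar top is at 179.4 mm (180 expected), the hub top at 147.7 mm (148 expected), and the carrier is level. Handing in.

```bash
python3 -c "
from plant import hand_in
print(hand_in())"
```

```text
the job is handed in; nothing more can be done
None
```

The carrier is back on the collar, level with all three pins in the notches. It was pressed down at about 9 N, released and handed in; no result came back.

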